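# Fit the loaded rotor on the centrifuge drive and shut the lid

## Task

Fit the loaded rotor into the open bench centrifuge: lower it onto the spindle and, pressing only lightly, turn it by its knob until the cross key on the spindle drops into the slots under the rotor and the rotor sits level and fully home on its seat. Let go of it and swing the clear lid fully shut, leaving the things standing nearby where they are.

Things in the scene. Friction and masses are not known exactly. Their poses are not given: they have to be found in the camera images.
- centrifuge: Low white bench centrifuge, fixed to the bench, 256 mm deep (x), 192 mm wide (y), its flat top 105 mm above the bench. Origin: on the bench straight under the spindle axis; x points from the sloping front panel (nearest the robot) to the lid hinge at the back, z up. In its top is an open round bowl round the spindle axis, 130 mm across, 65 mm deep.
- drive_seat (a point): Centre of the spindle's flat round seat (36 mm across), on the spindle axis, 67 mm above the bench; z up. Across the seat stands a key (a bar through the axis) 32 mm long, 6.5 mm wide, 7 mm high, which may point any way: its direction is not measured and it shows only while the bowl is open.
- spindle_tip (a point): Top of the spindle's round shaft, on the axis, 27 mm above the seat. The shaft is 10 mm thick and its last 8 mm taper to 3 mm. The spindle resists turning with about 0.10 N m: a rotor pressed lightly (under about 8 N) slides round on the key and falls in; one pressed hard drags the key round with it. More than 60 N between rotor and centrifuge spoils the bearing.
- rotor: Loose aluminium rotor, 0.3 to 0.5 kg, 110 mm across, eight capped sample tubes lying in its top, a black knob upright in the middle. Origin: centre of its flat underside, on which it stands level on the bench; z up. Tube caps end 37 mm above the origin. Resting unengaged on the key its origin is 74 mm above the bench; fully home 67 mm (7 mm lower).
- rotor_slots (a point): Centre of the cross of slots under the rotor's hub, at the rotor's origin. The slots are 8 mm wide and 9 mm deep and run along the rotor's x and y axes, so it can drop over the key every quarter turn. Above them a blind bore 11.4 mm wide takes the shaft.
- rotor_knob (a point): On the rotor's axis, 54 mm above its origin, at the middle of its round knob. The knob is 30 mm thick, its straight part reaches from 39 to 66 mm above the origin, its top is at 68 mm. Grip it across any diameter, fingertips no lower than 39 mm above the origin.
- lid (a joint): Angle of the clear lid in rad: 0 shut; 1.6 to 1.8 at the start (just past upright, leaning back). Its hinge is stiff and stays where it is left; moving it takes 1 to 3 N at the tab.
- lid_hinge (a point): Middle of the lid's hinge axis, which runs along the centrifuge's y axis, 101 mm behind the spindle axis and 113 mm above the bench.
- lid_tab (a point): Middle of the outer edge of the grey tab on the lid's rim, opposite the hinge and 205 mm from it. The tab is 40 mm wide, 8 mm thick and sticks out 20 mm past the rim. Open, it is the uppermost point (about 0.32 m); the outer side looks away from the robot and there a round dome bulges 30 mm, ending 177 mm from the hinge. Shut, tab at 112 mm, dome top 143 mm above the bench.
- beaker: Small empty glass beaker, 73 mm across, 98 mm high (bystander). Origin under its centre.
- timer: White timer lying on the bench, 62 x 62 x 18 mm (bystander). Origin under its centre.
- dropper: Small brown dropper bottle, 33 mm across, 94 mm high (bystander). Origin under its centre.
Mind the look-alikes: they are no part of the job. What is shaped like the rotor but green or red is not meant.

How it is judged:
On the way, in this order (a step that is already met when the one before it is completed fails the run):
1. the rotor is lifted clear of the bench while the lid is open (height (world z) of rotor above 0.06 m and value of joint lid above 1.2 rad), for 0.1 s.
2. the rotor has dropped over the key and sits fully home on the spindle's seat, with the lid still open (z of rotor in the frame of drive_seat between -0.003 and 0.002 m and horizontal distance between rotor and drive_seat below 0.003 m and angle between rotor's own z axis and vertical below 0.05 rad and value of joint lid above 1 rad), for 0.2 s.
3. the lid is shut (value of joint lid below 0.06 rad), for 0.2 s.
At the end, for the whole second after the job is handed in: The rotor rests still on the spindle, home within 2 mm of its seat (on top of the key it would stand 7 mm high), within 3 mm of the axis and level within 0.05 rad, and the lid is shut within 0.06 rad (z of rotor in the frame of drive_seat between -0.003 and 0.002 m and horizontal distance between rotor and drive_seat below 0.003 m and angle between rotor's own z axis and vertical below 0.05 rad and linear speed of rotor below 0.02 m/s and value of joint lid below 0.06 rad); the robot touches nothing.
It fails at once if the rotor is forced: more than 60 N between rotor and centrifuge (contact force between rotor and centrifuge above 60 N).
It fails at once if the rotor is tipped over (more than 0.5 rad) (angle between rotor's own z axis and vertical above 0.5 rad).
It fails at once if the beaker is shifted by more than 20 mm (distance of beaker from where it was at the start of the episode above 0.02 m).
It fails at once if the timer is shifted by more than 20 mm (distance of timer from where it was at the start of the episode above 0.02 m).
It fails at once if the dropper bottle is shifted by more than 20 mm (distance of dropper from where it was at the start of the episode above 0.02 m).
It also fails if it takes over 72 s, if anything falls off the work surface, if the arm or the gripper's body presses on something with over 40 N, if the wrist force passes 120 N, or if a joint passes its speed limit or range.

## Robot

A 6-joint arm with a two-finger parallel gripper is mounted at the origin on a cart in front of the work surface, level with it; the furniture and walls round the work are solid. World frame = base frame: x ahead of the robot, y to its left, z up, the work surface at z = 0. Lengths are in m, angles in rad, forces in N, time in s.
With the tool pointing down it reaches from about 0.3 to 0.875 m from the base axis. Payload 6.4 kg.
Tool frame: the origin (TCP) lies on the front face of the gripper's body, between the roots of the fingers; the fingertips stand 73 mm ahead of it and the grasp point (between the pads) lies ctrl.pinch_z ahead of it (ctrl.pinch_z is the distance from the TCP to the grasp point, in m); z points along the fingers, x is the direction in which the jaws open and shut, and the axes are right-handed (so a half turn about z gives the same grasp; the last joint's range is limited). The gripper opens to 85 mm and grips with 20 to 120 N. Pads are 22 mm wide; open, the fingers measure 114 mm over their backs; the gripper's body (76 mm by 85 mm) begins 54 mm behind the grasp point. The pads swing forward as they close: fully open they stand 13 mm farther back than shut.
Start: joints at [-1.479, 0.181, 1.607, -0, 1.354, -0.206], TCP at [0.169, -0.55, 0.304] pointing down, gripper open.
Joint ranges: [-2.99, 2.99], [-0.89, 2.07], [0.3, 2.58], [-1.14, 4.28], [0, 2.63], [-3.12, 3.12]. Speed limits (rad/s): [2.57, 2.57, 3.01, 3.14, 3.14, 3.14].

## Interface

Orientations are given as a unit quaternion [w, x, y, z].
In Python, from bench import ctrl gives the robot as it stands.
- The arm moves only by the tool move_arm, never from a script. Its argument "rows" is text: rows parted by semicolons, each of 7 numbers parted by spaces: the shift along the tool's x, y, z in cm, then the turn, a rotation vector about the tool's x, y, z in degrees, then the opening, from 0 (shut) to 1 (fully open). In form: x y z rx ry rz grip; .... A call has 1 to 20 rows; each row shifts and turns the commanded pose from where the row before left it, along the tool's axes as they then stand; what a row does not reach is not made up. A row lasts 1/10 s, in which the tool goes at most 50 mm and 8.59 degrees, less where a joint would pass 70% of its speed; a pose out of reach is approached as far as the arm can. A call with a gripper value outside its range is refused whole. The fingers move at their own pace and stop on an object; the grip force is fixed at half the most. Time passes only in rows, so rows that do not move let the fingers close. It gives the time, the measured TCP pose, the force and the opening at its end, in the units of the state.
- ctrl.get_obs(): the state, without advancing time (a new reading comes with each control period).
- ctrl.camera(name): name is "scene" or "top" or "wrist"; returns a dict with "color" (400x640x3 uint8, blue, green, red), "fx", "fy", "cx", "cy" (pixels), "rvec" (rotation vector, rad) and "tvec" (3), from world to camera coordinates, as OpenCV has them. Camera axes: x right, y down, z forward; pixel columns grow to the right and rows downward; lengths in m; the calibration is good to about 2 mm. A picture is of the moment at which its call begins. There is no depth.
- ctrl.hand_in(): hands the job in, once; it reports no verdict.
Trained networks look in the newest picture that a camera, given by its name, has taken for a name from the list of things; names that differ only in an ending like _2 or _b are one class to them, and where a whole thing is asked for, a point or a joint stands for the part that bears it (a point fixed in the world has none). Each returns a list of dicts, best first, with "confidence" (0 to 1); they miss things now and then, are a little off and sometimes report something else, mostly with a low value. They report only what shows in the picture. A call takes as long as a camera call. They do not tell look-alikes from the thing itself.
- ctrl.look_for(camera, query): "bbox" ([left, top, right, bottom] in pixels, round what is visible of it).
- ctrl.trace(camera, query): "region" (400x640 bool, what is visible of it) and "bbox" ([left, top, right, bottom] in pixels, round what is visible of it).
The state is a dict: "time_s": time; "q": joint angles; "dq": joint speeds; "joint_efforts": joint torques, N m; "eef_pos": TCP position; "eef_rot": TCP orientation; "wrist_force": force on the tool from outside, world axes, zero at the start; "torque": the same for the moment, N m; "opening": opening from 0.0 (shut) to 1.0 (fully open).
Only numpy, scipy, OpenCV 4.12 (cv2) and the standard library are available. Lean on these libraries where they do the work, as an engineer would, in place of code of your own. Each camera call takes 0.05 s, during which the arm holds its last target.

## Working session

There is one attempt and no reset: what is moved stays moved. The work goes in short steps, Python scripts to look and compute and a tool call to move; the robot and the scene stay as the last step left them, time stands still between calls to the robot, and variables do not carry over. Pictures are saved under pics/ and viewed, and the job is handed in when it is done.

Besides the shell and the picture viewer there is one more tool, called after ">>>" by a JSON object that holds its "api" and its "payload", one argument or row to a line. move_arm: Moves the arm, as the interface text tells. Its arguments: {"type":"object","properties":{"rows":{"type":"string"}},"required":["rows"]}

```bash
mkdir -p pics; ls; cat > h.py <<'E'
import numpy as np, cv2
from bench import ctrl
from scipy.spatial.transform import Rotation as R
def cam(n):
    c=ctrl.camera(n); c['K']=np.array([[c['fx'],0,c['cx']],[0,c['fy'],c['cy']],[0,0,1]])
    c['R']=R.from_rotvec(np.ravel(c['rvec'])).as_matrix(); c['t']=np.ravel(c['tvec']); return c
def proj(c,P):
    P=np.atleast_2d(P); q=(c['R']@P.T).T+c['t']; q=q/q[:,2:]; return np.c_[c['fx']*q[:,0]+c['cx'],c['fy']*q[:,1]+c['cy']]
def onz(c,u,v,z):
    d=c['R'].T@np.array([(u-c['cx'])/c['fx'],(v-c['cy'])/c['fy'],1]); o=-c['R'].T@c['t']; return o+d*(z-o[2])/d[2]
def save(n,im): cv2.imwrite('pics/'+n+'.png',im)
E
python3 - <<'E'
from h import *
for n in ('scene','top','wrist'):
    c=cam(n); save(n+'0',c['color'])
    print(n,c['fx'],-c['R'].T@c['t'])
    for q in ('rotor','centrifuge','rotor_knob','lid','spindle_tip','lid_tab','beaker','timer','dropper'):
        try: print(q,[(np.round(d['bbox']).tolist(),round(d['confidence'],2)) for d in ctrl.look_for(n,q)])
        except Exception as e: print(q,e)
print(ctrl.pinch_z, ctrl.get_obs())
E
```

```text
pics
scene 386.7887102003711 [-0.16293608  0.85512738  0.69305756]
rotor [([207.0, 304.0, 255.0, 350.0], 0.76), ([172.0, 268.0, 216.0, 303.0], 0.68), ([386.0, 174.0, 415.0, 188.0], 0.68), ([330.0, 118.0, 369.0, 184.0], 0.64), ([299.0, 229.0, 339.0, 263.0], 0.63)]
centrifuge [([329.0, 117.0, 424.0, 245.0], 0.91), ([328.0, 118.0, 366.0, 184.0], 0.64)]
rotor_knob [([297.0, 232.0, 339.0, 266.0], 0.93), ([256.0, 272.0, 301.0, 308.0], 0.89), ([172.0, 270.0, 216.0, 303.0], 0.78), ([208.0, 304.0, 258.0, 348.0], 0.74), ([388.0, 172.0, 417.0, 187.0], 0.49)]
lid [([331.0, 120.0, 370.0, 187.0], 0.79)]
spindle_tip [([326.0, 116.0, 427.0, 248.0], 0.6)]
lid_tab [([327.0, 118.0, 366.0, 183.0], 0.8), ([330.0, 115.0, 427.0, 245.0], 0.41)]
beaker [([433.0, 169.0, 453.0, 195.0], 0.87)]
timer []
dropper [([285.0, 180.0, 295.0, 206.0], 0.74)]
top 479.35688363121074 [ 0.19291079 -0.04112971  1.88077003]
rotor [([231.0, 191.0, 261.0, 222.0], 0.86), ([386.0, 234.0, 419.0, 262.0], 0.85), ([221.0, 143.0, 243.0, 168.0], 0.73), ([197.0, 180.0, 227.0, 205.0], 0.69), ([277.0, 200.0, 305.0, 224.0], 0.6)]
centrifuge
[... 851 characters left out ...]

timer []
dropper []
0.0539 {'time_s': 1.5, 'q': array([-1.47930470e+00,  1.80843578e-01,  1.60699784e+00, -1.02099542e-05,
        1.35381697e+00, -2.06291457e-01]), 'dq': array([ 0.00092785,  0.00074721,  0.00014624, -0.00027   , -0.00035657,
        0.00128696]), 'joint_efforts': array([-2.38890107e-04, -4.44842076e+01, -3.51672435e+01, -2.83060144e-04,
        7.48164857e-04,  2.03619453e-05]), 'eef_pos': array([ 0.16872592, -0.54969865,  0.30386498]), 'eef_rot': array([-2.12170838e-05,  8.04177743e-01, -5.94388894e-01, -2.55892734e-05]), 'wrist_force': array([ 0.51940223, -0.32958398, -0.1216331 ]), 'torque': array([-0.04764   ,  0.02276729,  0.01438334]), 'opening': 0.9954441698842629}
```

```bash
python3 - <<'E'
import cv2
a=cv2.imread('pics/scene0.png');b=cv2.imread('pics/top0.png')
cv2.imwrite('pics/s1.png',cv2.resize(a[100:360,160:480],None,fx=2.3,fy=2.3,interpolation=cv2.INTER_CUBIC))
cv2.imwrite('pics/t1.png',cv2.resize(b[130:310,190:440],None,fx=3.2,fy=3.2,interpolation=cv2.INTER_CUBIC))
E
```

```text
(no output)
```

View pics/s1.png

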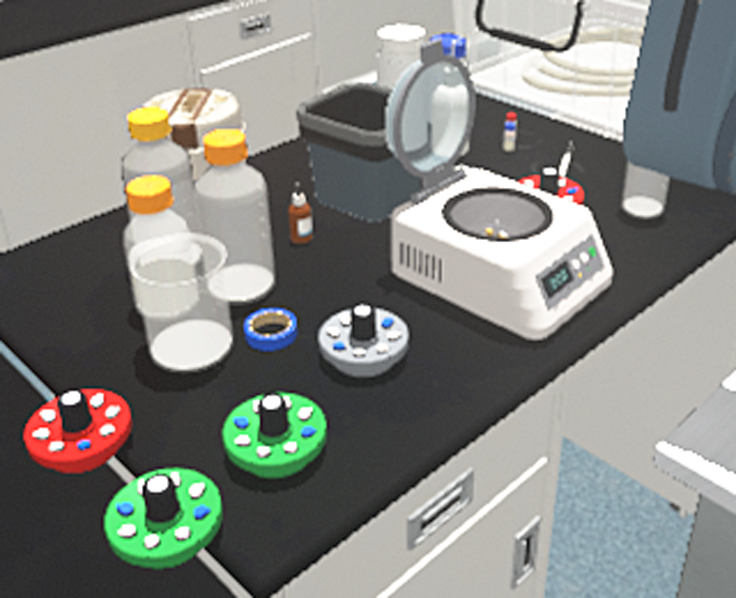

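View pics/t1.png

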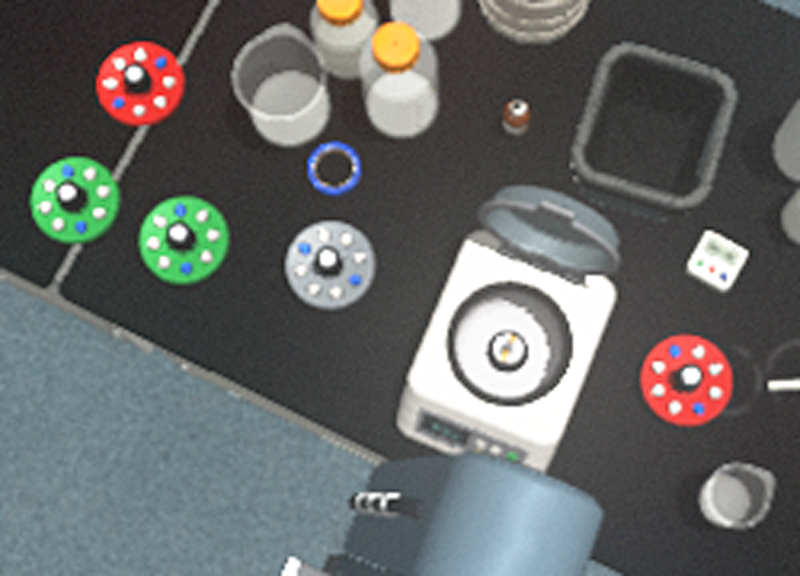

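```bash
python3 - <<'E'
from h import *
c=cam('top'); s=cam('scene')
import pickle; pickle.dump((c,s),open('cams.pkl','wb'))
# crops bigger
im=c['color']
save('tc',cv2.resize(im[180:280,310:390],None,fx=6,fy=6,interpolation=cv2.INTER_CUBIC))
save('tr',cv2.resize(im[190:235,268:318],None,fx=12,fy=12,interpolation=cv2.INTER_CUBIC))
im=s['color']
save('sc',cv2.resize(im[110:250,320:430],None,fx=4,fy=4,interpolation=cv2.INTER_CUBIC))
save('sr',cv2.resize(im[225:270,290:345],None,fx=10,fy=10,interpolation=cv2.INTER_CUBIC))
E
```

```text
(no output)
```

View pics/tc.png

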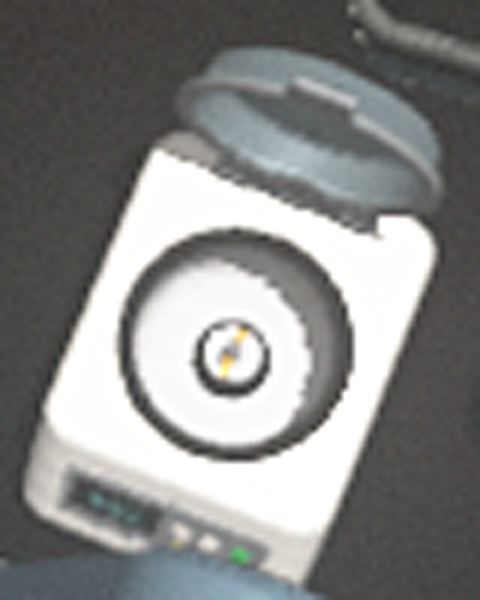

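View pics/tr.png

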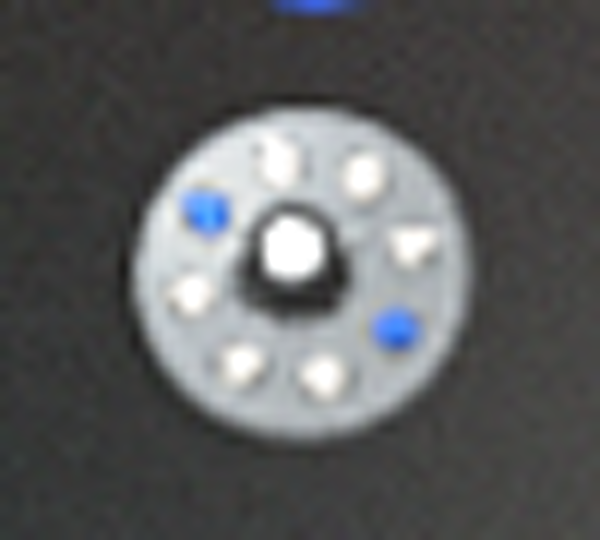

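View pics/sc.png

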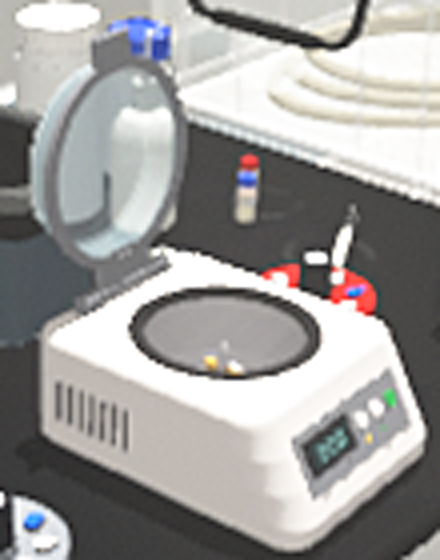

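View pics/sr.png

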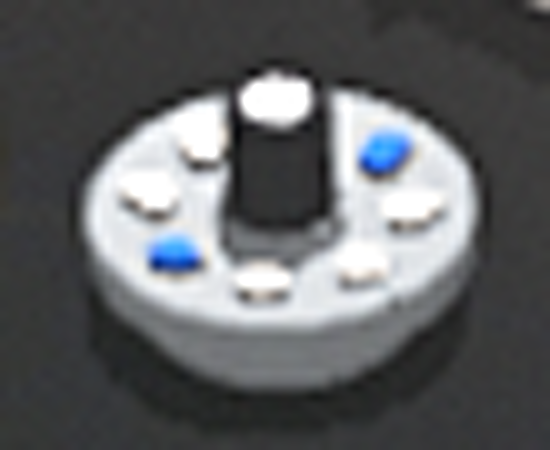

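```bash
python3 - <<'E'
from h import *
import pickle
c,s=pickle.load(open('cams.pkl','rb'))
f=lambda x,y,x0,y0,k:((x+.5)/k+x0-.5,(y+.5)/k+y0-.5)
P=lambda cam,a,z:np.round(onz(cam,*a,z),4)
print('knob top',P(c,f(291,247,268,190,12),.068),P(s,f(276,100,290,225,10),.068))
print('rotor rim~.03',P(c,f(302,272,268,190,12),.033))
print('bowl rim',P(c,f(237,345,310,180,6),.105), P(s,f(225,333,320,110,4),.105))
print('seat',P(c,f(232,356,310,180,6),.067))
print('tip', P(c,f(229,353,310,180,6),.094), P(s,f(224,344,320,110,4),.094))
k1,k2=P(c,f(242,333,310,180,6),.074),P(c,f(224,370,310,180,6),.074); print('key',k1,k2,np.degrees(np.arctan2(*(k1-k2)[[1,0]])))
b1,b2=P(c,f(206,213,268,190,12),.035),P(c,f(397,329,268,190,12),.035); print('blue',b1,b2,np.degrees(np.arctan2(*(b1-b2)[[1,0]])))
# centrifuge axis: edges of top
l1,l2=P(c,f(160,143,310,180,6),.105),P(c,f(45,413,310,180,6),.105); print('left edge',l1,l2,np.degrees(np.arctan2(*(l1-l2)[[1,0]])))
print('tab',P(c,f(325,93,310,180,6),.315),P(s,f(110,45,320,110,4),.315))
print(ctrl.get_obs()['time_s'])
for n,z in (('top',0),):
  for nm,b in dict(beaker=[406,276,434,297],timer=[403,203,422,221],dropper=[347,162,352,172]).items():
    print(nm,P(c,((b[0]+b[2])/2,(b[1]+b[3])/2),.03))
E
```

```text
knob top [0.4867 0.2759 0.068 ] [0.4847 0.2759 0.068 ]
rotor rim~.03 [0.4864 0.2749 0.033 ]
bowl rim [0.4829 0.0295 0.105 ] [0.4779 0.0352 0.105 ]
seat [0.4813 0.0308 0.067 ]
tip [0.4779 0.0322 0.094 ] [0.4794 0.0336 0.094 ]
key [0.4963 0.0312 0.074 ] [0.4699 0.0312 0.074 ] 0.0
blue [0.4899 0.312  0.035 ] [0.4828 0.2379 0.035 ] 84.52682953308067
left edge [0.5783 0.1293 0.105 ] [0.3921 0.1181 0.105 ] 3.442215285897377
tab [0.5994 0.0385 0.315 ] [0.5809 0.0578 0.315 ]
1.6
beaker [ 0.4422 -0.2922  0.03  ]
timer [ 0.6955 -0.1493  0.03  ]
dropper [0.7541 0.1545 0.03  ]
```

>>> {"api": "move_arm", "payload": {
  "rows": "-2 -1.7 0 0 0 0 1;-3.1 -2.63 0 0 0 0 1;-3.1 -2.63 0 0 0 0 1;-3.1 -2.63 0 0 0 0 1;-3.1 -2.63 0 0 0 0 1;-3.1 -2.63 0 0 0 0 1;-3.1 -2.63 0 0 0 0 1;-3.1 -2.63 0 0 0 0 1;-3.1 -2.63 0 0 0 0 1;-3.1 -2.63 0 0 0 0 1;-3.1 -2.63 0 0 0 0 1;-3.1 -2.63 0 0 0 0 1;-3.1 -2.63 0 0 0 0 1;-3.1 -2.63 0 0 0 0 1;-3.1 -2.63 0 0 0 0 1;-1 -0.9 0 0 0 0 1;0 0 0 0 0 0 1;0 0 0 0 0 0 1"
}}

```text
time_s: 3.4
eef_pos: [0.4093, 0.0095, 0.3038]
eef_rot: [0.0, 0.804, -0.594, -0.0]
wrist_force: [0.6, -0.6, 0.4]
opening: 0.999
```

```bash
python3 - <<'E'
from h import *
c=cam('wrist'); save('w1',c['color']); o=ctrl.get_obs(); print(o['q'],o['eef_pos'],o['eef_rot'],o['time_s'])
print(-c['R'].T@c['t'],c['R'], proj(c,[[.48,.032,.094]]))
import pickle; pickle.dump((c,o),open('w1.pkl','wb'))
E
```

```text
[-2.69631975e-01 -2.14063116e-01  1.99603275e+00 -4.30902164e-04
  1.35975501e+00  1.00364992e+00] [0.40921621 0.00901632 0.30385486] [ 2.20317883e-04  8.04124060e-01 -5.94461477e-01  1.39962049e-05] 3.45
[0.47928528 0.03048925 0.37393182] [[ 2.95392844e-01 -9.55375843e-01  2.56578536e-04]
 [-9.15098647e-01 -2.82862352e-01  2.87373200e-01]
 [-2.74476837e-01 -8.51227815e-02 -9.57818656e-01]] [[321.62414927 100.88528591]]
```

View pics/w1.png

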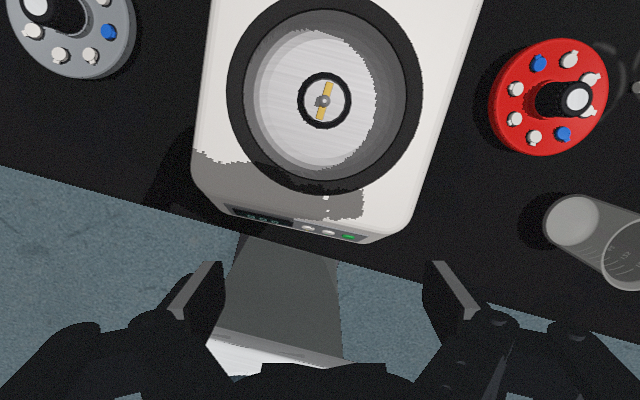

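```bash
python3 - <<'E'
from h import *
im=cv2.imread('pics/w1.png'); save('w1z',cv2.resize(im[60:140,280:370],None,fx=8,fy=7.5,interpolation=cv2.INTER_CUBIC) if 0 else cv2.resize(im[65:140,280:370],None,fx=8,fy=8,interpolation=cv2.INTER_CUBIC))
E
```

```text
(no output)
```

View pics/w1z.png

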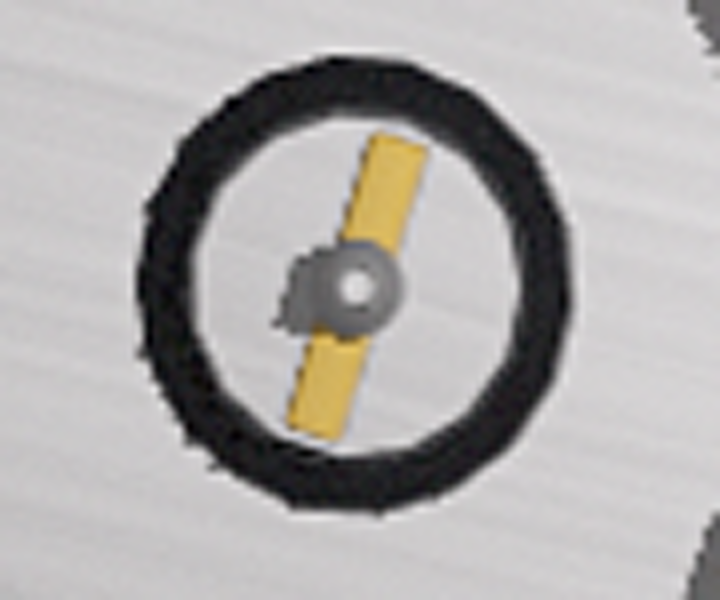

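```bash
python3 - <<'E'
from h import *
import pickle
c,o=pickle.load(open('w1.pkl','rb'))
g=lambda x,y:((x+.5)/8+280-.5,(y+.5)/8+65-.5)
P=lambda a,z:np.round(onz(c,*a,z),4)
print('tip',P(g(356,287),.094),'seat',P(g(362,283),.067))
a,b=P(g(400,143),.074),P(g(315,430),.074); print('key',a,b,(a+b)/2,np.linalg.norm(a-b),np.degrees(np.arctan2(a[1]-b[1],a[0]-b[0])))
# edges
for p,q in (((209,0),(193,140)),((483,0),(416,200))):
  a,b=P(p,.105),P(q,.105); print(a,b,np.degrees(np.arctan2(a[1]-b[1],a[0]-b[0])))
print('rotor knob top',P((37,5),.068))
print('blue caps',P((109,32),.036),[P(x,.036) for x in((33,31),(60,54),(90,54))])
E
```

```text
tip [0.4809 0.0302 0.094 ] seat [0.4816 0.0297 0.067 ]
key [0.4962 0.0301 0.074 ] [0.4656 0.0301 0.074 ] [0.4809 0.0301 0.074 ] 0.03059999999999996 0.0
[0.5216 0.1279 0.105 ] [0.4218 0.1202 0.105 ] 4.411875789101112
[ 0.5787 -0.0568  0.105 ] [ 0.4278 -0.0662  0.105 ] 3.564514963597821
rotor knob top [0.483 0.273 0.068]
blue caps [0.4803 0.2345 0.036 ] [array([0.4608, 0.3005, 0.036 ]), array([0.4483, 0.2755, 0.036 ]), array([0.4565, 0.249 , 0.036 ])]
```

>>> {"api": "move_arm", "payload": {
  "rows": "-3.31 -2.15 1 0 0 0 1;-3.31 -2.15 1 0 0 0 1;-3.31 -2.15 1 0 0 0 1;-3.31 -2.15 1 0 0 0 1;-3.31 -2.15 1 0 0 0 1;-3.31 -2.15 1 0 0 0 1;-3.3 -2.15 1 0 0 0 1;0 0 0 0 0 0 1;0 0 0 0 0 0 1"
}}

```text
time_s: 4.35
eef_pos: [0.4855, 0.2743, 0.2333]
eef_rot: [0.001, 0.804, -0.594, -0.0]
wrist_force: [0.4, 0.1, 0.2]
opening: 0.998
```

```bash
python3 - <<'E'
from h import *
c=cam('wrist'); save('w2',c['color']); o=ctrl.get_obs(); print(o['q'],o['eef_pos'],o['eef_rot'],o['time_s'])
import pickle; pickle.dump((c,o),open('w2.pkl','wb'))
E
```

```text
[ 3.00722021e-01  2.15609574e-01  1.71549861e+00 -5.57248289e-04
  1.21126895e+00  1.57497445e+00] [0.48556668 0.273788   0.23374907] [ 4.70511826e-04  8.03866938e-01 -5.94808981e-01 -2.17637799e-05] 4.4
```

View pics/w2.png

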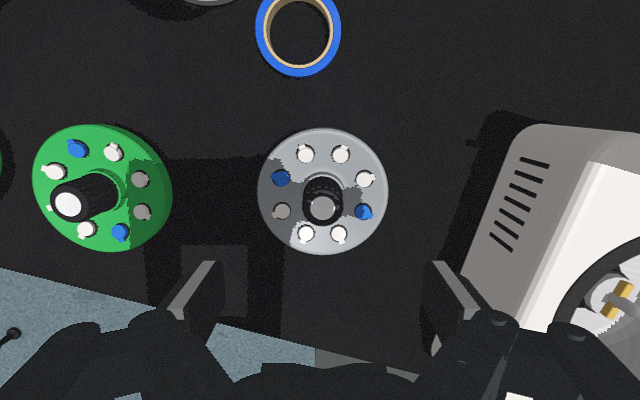

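```bash
python3 - <<'E'
from h import *
import pickle
c,o=pickle.load(open('w2.pkl','rb'))
print(onz(c,322,208,.068)); 
pts=np.array([onz(c,*p,.036) for p in [(306,154),(341,154),(364,179),(364,212),(339,233),(306,233),(282,211),(281,178)]])
print(pts.mean(0)); d=pts-pts.mean(0); print(np.round(np.degrees(np.arctan2(d[:,1],d[:,0])),1),np.linalg.norm(d[:,:2],axis=1))
E
```

```text
[0.4842532  0.27411491 0.068     ]
[0.48543081 0.27382337 0.036     ]
[  38.7   -6.   -50.9  -96.  -140.6  173.9  129.1   84.2] [0.03633821 0.03671993 0.03598365 0.03734003 0.03617924 0.03643174
 0.03678789 0.0368309 ]
```

>>> {"api": "move_arm", "payload": {
  "rows": "0 0.1 3.5 0 0 0 1;0 0 4 0 0 0 1;0 0 3 0 0 0 1;0 0 1.35 0 0 0 1;0 0 0 0 0 0 0;0 0 0 0 0 0 0;0 0 0 0 0 0 0;0 0 0 0 0 0 0;0 0 0 0 0 0 0;0 0 0 0 0 0 0;0 0 0 0 0 0 0"
}}

```text
time_s: 5.5
eef_pos: [0.4857, 0.2753, 0.1175]
eef_rot: [-0.001, 0.804, -0.594, 0.001]
wrist_force: [-0.6, -0.6, 5.7]
opening: 0.33
```

```bash
python3 - <<'E'
from h import *
c=cam('wrist'); save('w3',c['color']); o=ctrl.get_obs(); print(o['eef_pos'],o['eef_rot'],o['time_s'],o['opening'],o['wrist_force'])
E
```

```text
[0.48566442 0.2752931  0.11752647] [-0.00140345  0.80426275 -0.59427118  0.00110791] 5.55 0.3284399057873096 [-0.47468782 -1.12730667  6.60469775]
```

View pics/w3.png

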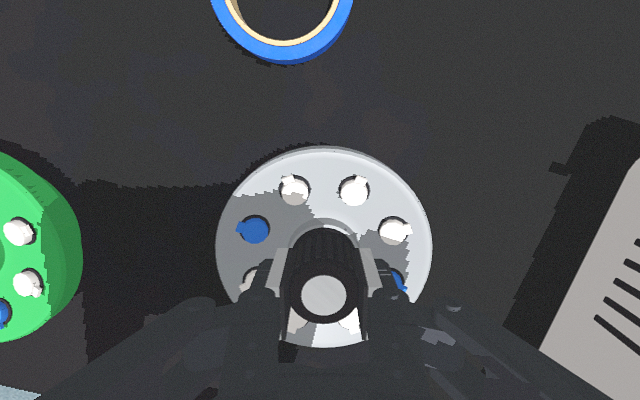

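>>> {"api": "move_arm", "payload": {
  "rows": "0 0 -1.5 0 0 0 0;0 0 -4 0 0 0 0;0 0 -4 0 0 0 0;2 0.65 -3 0 0 0 0;3.5 1.13 -1.5 0 0 0 0;3.5 1.13 0 0 0 0 0;3.5 1.13 0 0 0 0 0;3.5 1.13 0 0 0 0 0;3.5 1.13 0 0 0 0 0;2.75 0.9 0 0 0 0 0;1 0.32 0 0 0 0 0;0 0 0 0 0 0 0;0 0 0 0 0 0 0;0 0 0 0 0 0 0"
}}

```text
time_s: 6.95
eef_pos: [0.4806, 0.0317, 0.2554]
eef_rot: [-0.0, 0.805, -0.594, -0.0]
wrist_force: [0.6, -0.3, -4.0]
opening: 0.331
```

```bash
python3 - <<'E'
from h import *
c=cam('wrist'); save('w4',c['color']); s=cam('scene'); save('s4',cv2.resize(s['color'][90:270,270:450],None,fx=3.3,fy=3.3,interpolation=cv2.INTER_CUBIC)); t=cam('top'); save('t4',t['color'])
o=ctrl.get_obs(); print(o['q'],o['eef_pos'],o['eef_rot'],o['time_s'],o['opening'],o['wrist_force'],o['torque'])
import pickle; pickle.dump((c,s,t,o),open('w4.pkl','wb'))
E
```

```text
[-1.81760352e-01  2.12146721e-02  1.88450931e+00  1.98224642e-04
  1.23613221e+00  1.08957262e+00] [0.48064657 0.03148247 0.25533571] [-2.63514705e-05  8.04656827e-01 -5.93740148e-01 -1.59474271e-04] 7.1 0.32635471313672004 [-0.46178691  0.58082236 -5.86810747] [-0.03179888 -0.01475107 -0.02395737]
```

View pics/w4.png

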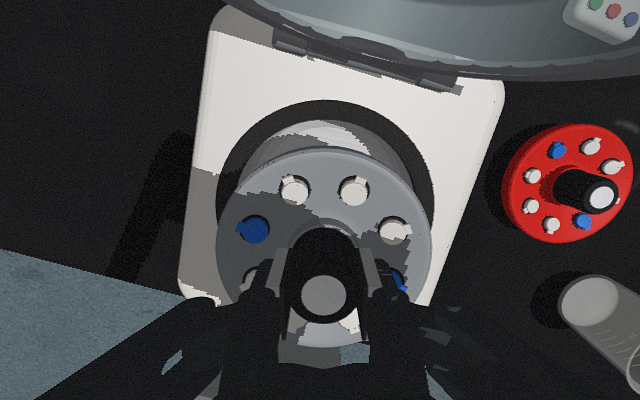

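View pics/s4.png

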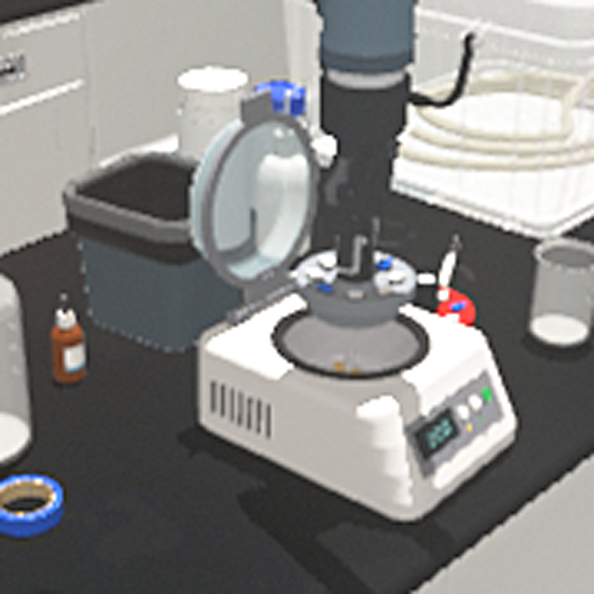

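```bash
python3 - <<'E'
from h import *
import pickle
c,s,t,o=pickle.load(open('w4.pkl','rb')); im=c['color']
save('w4z',cv2.resize(im[140:350,210:440],None,fx=2.8,fy=2.8,interpolation=cv2.INTER_CUBIC))
for z in (.203,.2058): print(onz(c,323,295,z))
e=o['eef_pos']
# caps
z0=e[2]-.1175
for p in [(294,189),(354,190),(395,229)]: print(onz(c,*p,z0+.037))
print(onz(c,323,296,z0+.068),z0)
# rim circle: project r=55 circle for center estimates at several heights
E
```

```text
[0.4776721  0.03026101 0.203     ]
[0.47933746 0.03077226 0.2058    ]
[0.51005457 0.05431588 0.17483571]
[0.51779011 0.0277239  0.17483571]
[0.50536322 0.00283522 0.17483571]
[0.47891958 0.03064298 0.20583571] 0.13783570634728792
```

View pics/w4z.png

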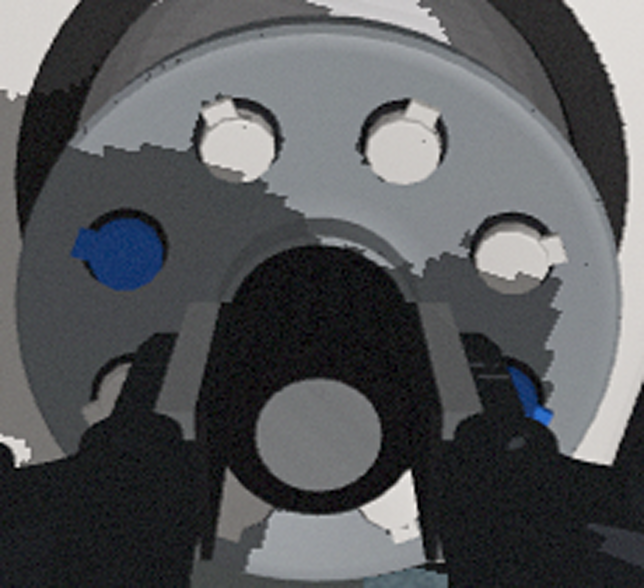

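>>> {"api": "move_arm", "payload": {
  "rows": "0.13 -0.04 1.5 0 0 0 0;0 0 1.5 0 0 0 0;0 0 1 0 0 0 0;0 0 0 0 0 0 0;0 0 0 0 0 0 0;0 0 0 0 0 0 0"
}}

```text
time_s: 7.7
eef_pos: [0.482, 0.0294, 0.2162]
eef_rot: [-0.0, 0.804, -0.594, 0.001]
wrist_force: [-0.2, 0.4, -3.4]
opening: 0.325
```

>>> {"api": "move_arm", "payload": {
  "rows": "0 0 0.3 0 0 0 0;0 0 0.3 0 0 0 0;0 0 0.3 0 0 0 0;0 0 0 0 0 0 0;0 0 0 0 0 0 0"
}}

```text
time_s: 8.2
eef_pos: [0.4814, 0.0294, 0.2063]
eef_rot: [0.0, 0.804, -0.594, -0.0]
wrist_force: [-0.7, -0.1, -4.2]
opening: 0.329
```

>>> {"api": "move_arm", "payload": {
  "rows": "0 0 0.3 0 0 0 0;0 0 0.3 0 0 0 0;0 0 0.3 0 0 0 0;0 0 0 0 0 0 0;0 0 0 0 0 0 0"
}}

```text
time_s: 8.7
eef_pos: [0.4813, 0.0296, 0.1969]
eef_rot: [-0.0, 0.804, -0.594, -0.0]
wrist_force: [0.4, 2.2, -5.7]
opening: 0.328
```

>>> {"api": "move_arm", "payload": {
  "rows": "0 0 0.2 0 0 0 0;0 0 0.2 0 0 0 0;0 0 0.2 0 0 0 0;0 0 0 0 0 0 0;0 0 0 0 0 0 0"
}}

```text
time_s: 9.2
eef_pos: [0.4819, 0.0298, 0.1915]
eef_rot: [-0.001, 0.804, -0.594, 0.0]
wrist_force: [0.9, 4.7, -2.6]
opening: 0.33
```

>>> {"api": "move_arm", "payload": {
  "rows": "-0.12 -0.03 0.1 0 0 0 0;0 0 0 0 0 0 0;0 0 0 0 0 0 0"
}}

```text
time_s: 9.5
eef_pos: [0.4821, 0.0303, 0.1914]
eef_rot: [-0.0, 0.804, -0.594, 0.001]
wrist_force: [-0.9, 1.6, 4.5]
opening: 0.33
```

>>> {"api": "move_arm", "payload": {
  "rows": "0 0 0.05 0 0 -1 0;0 0 0.05 0 0 -1 0;0 0 0 0 0 -1 0;0 0 0 0 0 -1 0;0 0 0 0 0 0 0;0 0 0 0 0 0 0"
}}

```text
time_s: 10.1
eef_pos: [0.4825, 0.0304, 0.1913]
eef_rot: [-0.001, 0.824, -0.566, 0.001]
wrist_force: [-3.1, 3.3, 12.2]
opening: 0.326
```

>>> {"api": "move_arm", "payload": {
  "rows": "0 0 -0.12 0 0 0 0;0 0 0 0 0 0 0;0 0 0 0 0 0 0"
}}

```text
time_s: 10.4
eef_pos: [0.4822, 0.0304, 0.1914]
eef_rot: [-0.0, 0.824, -0.566, 0.001]
wrist_force: [0.7, 2.1, 6.7]
opening: 0.322
```

>>> {"api": "move_arm", "payload": {
  "rows": "0 0 -0.08 0 0 0 0;0 0 0 0 0 0 0;0 0 0 0 0 -0.7 0;0 0 0 0 0 -0.7 0;0 0 0 0 0 -0.7 0;0 0 0 0 0 0 0"
}}

```text
time_s: 11.0
eef_pos: [0.4816, 0.0305, 0.1915]
eef_rot: [-0.0, 0.835, -0.55, 0.0]
wrist_force: [2.6, 1.2, 0.6]
opening: 0.327
```

>>> {"api": "move_arm", "payload": {
  "rows": "0 0 0 0 0 -1 0;0 0 0 0 0 -1 0;0 0 0 0 0 -1 0;0 0 0 0 0 -1 0;0 0 0 0 0 -1 0;0 0 0 0 0 -1 0;0 0 0 0 0 0 0"
}}

```text
time_s: 11.7
eef_pos: [0.4814, 0.0306, 0.1914]
eef_rot: [0.0, 0.863, -0.506, -0.0]
wrist_force: [1.7, 1.1, 0.8]
opening: 0.334
```

>>> {"api": "move_arm", "payload": {
  "rows": "0 0 0 0 0 -1.5 0;0 0 0 0 0 -1.5 0;0 0 0 0 0 -1.5 0;0 0 0 0 0 -1.5 0;0 0 0 0 0 -1.5 0;0 0 0 0 0 -1.5 0;0 0 0 0 0 -1.5 0;0 0 0 0 0 -1.5 0;0 0 0 0 0 0 0"
}}

```text
time_s: 12.6
eef_pos: [0.4813, 0.0306, 0.1912]
eef_rot: [0.0, 0.911, -0.413, -0.0]
wrist_force: [1.0, 0.7, -0.3]
opening: 0.328
```

>>> {"api": "move_arm", "payload": {
  "rows": "0 0 0.02 0 0 -1 0;0 0 0 0 0 -1 0;0 0 0 0 0 -1 0;0 0 0 0 0 -1 0;0 0 0 0 0 -1 0;0 0 0 0 0 -1 0;0 0 0 0 0 -1 0;0 0 0 0 0 -1 0;0 0 0 0 0 0 0"
}}

```text
time_s: 13.5
eef_pos: [0.481, 0.0309, 0.1908]
eef_rot: [-0.0, 0.937, -0.349, -0.001]
wrist_force: [0.8, 4.3, -4.0]
opening: 0.328
```

>>> {"api": "move_arm", "payload": {
  "rows": "0 0 0.1 0 0 0 0;0 0 0.1 0 0 0 0;0 0 0 0 0 0 0"
}}

```text
time_s: 13.8
eef_pos: [0.4809, 0.031, 0.1889]
eef_rot: [-0.0, 0.937, -0.349, -0.001]
wrist_force: [0.5, 4.8, -3.7]
opening: 0.327
```

```bash
python3 - <<'E'
from h import *
o=ctrl.get_obs(); print(o['q'],o['eef_pos'],o['eef_rot'],o['time_s'],o['wrist_force'],o['torque'])
E
```

```text
[-1.82925354e-01  1.16196530e-01  1.93475449e+00  6.74200579e-04
  1.09204191e+00  5.29688261e-01] [0.48094536 0.03097694 0.18885747] [-1.73822611e-04  9.37136930e-01 -3.48961022e-01 -7.41241530e-04] 13.8 [ 0.4779013   4.78529103 -3.70894921] [ 1.10115397  0.04848154 -0.07666522]
```

>>> {"api": "move_arm", "payload": {
  "rows": "-0.04 -0.04 0.1 0 0 0 0;0 0 0.1 0 0 0 0;0 0 0.1 0 0 0 0;0 0 0.07 0 0 0 0;0 0 0 0 0 0 0;0 0 0 0 0 0 0"
}}

```text
time_s: 14.4
eef_pos: [0.4812, 0.0313, 0.1853]
eef_rot: [-0.0, 0.937, -0.349, -0.0]
wrist_force: [-0.3, 4.7, -2.8]
opening: 0.324
```

>>> {"api": "move_arm", "payload": {
  "rows": "-0.03 -0.03 0.05 0 0 0 0;0 0 0.05 0 0 0 0;0 0 0.03 0 0 0 0;0 0 0 0 0 0 0;0 0 0 0 0 0 0"
}}

```text
time_s: 14.9
eef_pos: [0.4815, 0.0316, 0.1845]
eef_rot: [-0.0, 0.937, -0.349, 0.0]
wrist_force: [-1.5, 4.9, 1.7]
opening: 0.326
```

>>> {"api": "move_arm", "payload": {
  "rows": "0 0 0 0 0 0 0.6;0 0 0 0 0 0 0.8;0 0 0 0 0 0 0.8;0 0 0 0 0 0 0.8;0 0 -2 0 0 0 0.8;0 0 -4 0 0 0 0.8;0 0 -4 0 0 0 0.8;0 0 0 0 0 0 0.8;0 0 0 0 0 0 0.8"
}}

```text
time_s: 15.8
eef_pos: [0.4819, 0.0313, 0.2853]
eef_rot: [-0.0, 0.937, -0.349, 0.001]
wrist_force: [-0.7, 0.1, -0.5]
opening: 0.8
```

```bash
python3 - <<'E'
from h import *
c=cam('wrist'); save('w5',c['color']); s=cam('scene'); save('s5',cv2.resize(s['color'][100:250,310:440],None,fx=4,fy=4,interpolation=cv2.INTER_CUBIC)); t=cam('top'); save('t5',cv2.resize(t['color'][150:310,260:440],None,fx=3.5,fy=3.5,interpolation=cv2.INTER_CUBIC))
o=ctrl.get_obs(); print(o['eef_pos'],o['time_s'],o['opening'],o['wrist_force'])
import pickle; pickle.dump((c,s,t,o),open('w5.pkl','wb'))
P=np.array([.4812,.0303,.067])
for cc,n in ((c,'w'),(s,'s'),(t,'t')): print(n,proj(cc,[P+[0,0,.068],P+[0,0,.068+.007]]))
E
```

```text
[0.48059245 0.03163602 0.28272582] 15.95 0.7984543209719358 [ 0.21486589 -0.18427118 -0.31019142]
w [[322.06965249 214.80261639]
 [322.05450666 218.12472614]]
s [[376.55481328 183.33729328]
 [376.6730756  181.29785851]]
t [[348.96018297 236.06665487]
 [349.02579399 235.75275123]]
```

View pics/w5.png

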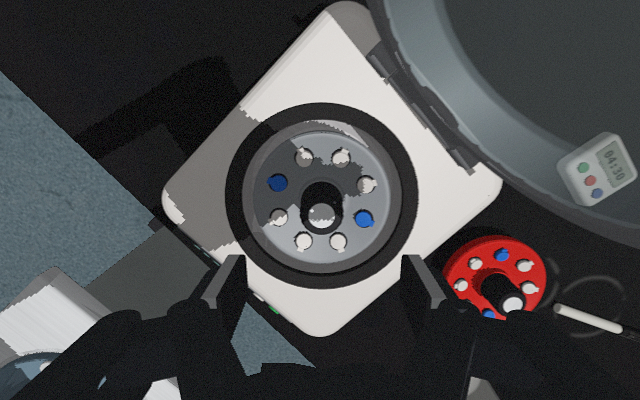

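View pics/s5.png

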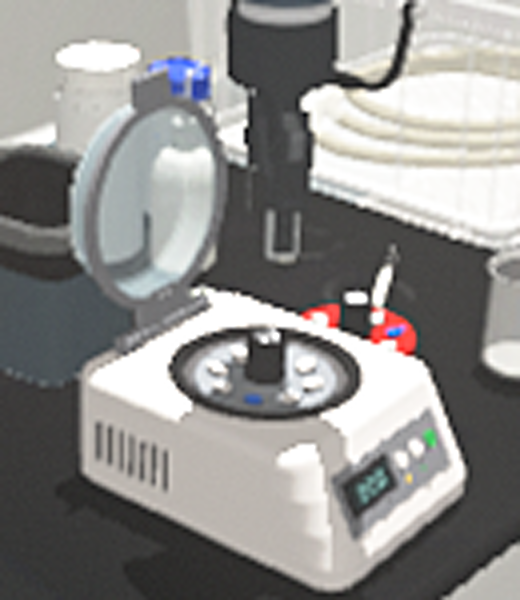

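View pics/t5.png

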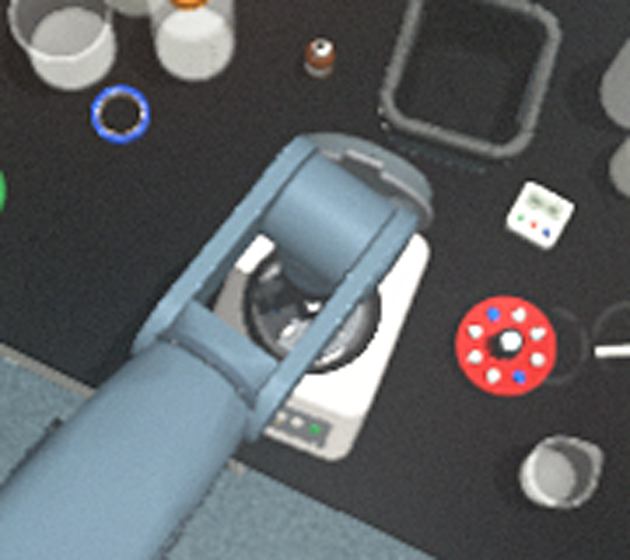

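```bash
python3 - <<'E'
from h import *
import pickle
c,s=pickle.load(open('cams.pkl','rb'))
f=lambda x,y,x0,y0,k:((x+.5)/k+x0-.5,(y+.5)/k+y0-.5)
ps=proj
psi=np.radians(4); ax=np.array([.481,.030,0]); e=np.array([np.cos(psi),np.sin(psi),0]); n=np.array([-e[1],e[0],0])
H=ax+.101*e+[0,0,.113]
for th in (1.6,1.7,1.8):
    T=H+.205*(-np.cos(th)*e+[0,0,np.sin(th)])
    for cc,x0,y0,k,nm in ((c,310,180,6,'top'),(s,320,110,4,'scene')):
        for P in (T,T+.02*n,T-.02*n):
            u=ps(cc,P)[0]; print(th,nm,np.round([(u[0]-x0)*k,(u[1]-y0)*k]),end=' ')
    print(np.round(T,4))
print('hinge in tc',[(np.round((proj(c,H+d*n)[0]-[310,180])*6)) for d in (-.05,.05)])
E
```

```text
1.6 top [316. 108.] 1.6 top [282.  95.] 1.6 top [349. 121.] 1.6 scene [121.  31.] 1.6 scene [103.  38.] 1.6 scene [138.  24.] [0.5877 0.0375 0.3179]
1.7 top [329.  76.] 1.7 top [295.  63.] 1.7 top [362.  89.] 1.7 scene [99. 27.] 1.7 scene [82. 34.] 1.7 scene [116.  21.] [0.6081 0.0389 0.3163]
1.8 top [341.  46.] 1.8 top [308.  33.] 1.8 top [374.  59.] 1.8 scene [79. 27.] 1.8 scene [61. 33.] 1.8 scene [96. 20.] [0.6282 0.0403 0.3126]
hinge in tc [array([366., 225.]), array([218., 166.])]
```

```bash
python3 - <<'E'
from h import *
import cv2
a=cv2.imread('pics/top0.png');b=cv2.imread('pics/scene0.png')
save('z1',np.hstack([cv2.resize(a[185:225,335:390],None,fx=7,fy=7,interpolation=cv2.INTER_CUBIC),cv2.resize(b[105:145,325:375],None,fx=7,fy=7,interpolation=cv2.INTER_CUBIC)]))
E
```

```text
(no output)
```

View pics/z1.png

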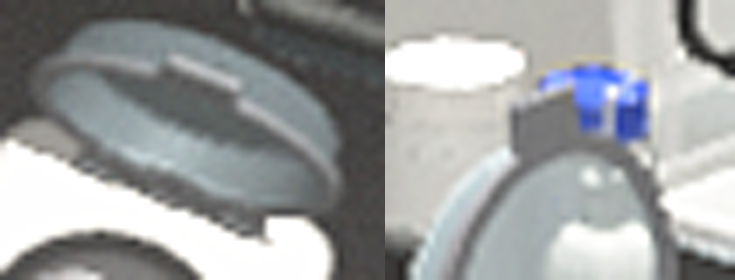

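>>> {"api": "move_arm", "payload": {
  "rows": "0 0 -3 0 0 7.5 0;0 0 -4 0 0 7.5 0;0 0 -4 0 0 7.5 0;0 0 -3.8 0 0 7.5 0;0 0 0 0 0 7.5 0;0 0 0 0 0 7.5 0;0 0 0 0 0 0 0;0 0 0 0 0 0 0"
}}

```text
time_s: 16.75
eef_pos: [0.4812, 0.0316, 0.4309]
eef_rot: [0.001, 0.733, -0.68, -0.001]
wrist_force: [0.8, -0.2, -0.4]
opening: -0.003
```

>>> {"api": "move_arm", "payload": {
  "rows": "0 -3 0 0 0 0 0;0 -4 0 0 0 0 0;0 -4 0 0 0 0 0;0.2 -4 0 0 0 0 0;0 0 0 0 0 0 0;0 0 0 0 0 0 0"
}}

```text
time_s: 17.35
eef_pos: [0.6314, 0.0404, 0.4297]
eef_rot: [0.001, 0.733, -0.68, -0.002]
wrist_force: [-0.6, 0.3, 0.5]
opening: -0.001
```

```bash
python3 - <<'E'
from h import *
c=cam('wrist'); save('w6',c['color']); s=cam('scene'); save('s6',cv2.resize(s['color'][60:250,290:440],None,fx=3,fy=3,interpolation=cv2.INTER_CUBIC))
o=ctrl.get_obs(); print(o['q'],o['eef_pos'],o['eef_rot'],o['time_s'],o['opening'])
E
```

```text
[-1.23348965e-01  2.37402367e-01  1.28634663e+00 -4.73809915e-05
  1.61895113e+00  1.37341235e+00] [0.63051028 0.04052049 0.43180112] [ 3.43195427e-04  7.32790836e-01 -6.80453734e-01 -4.35205623e-04] 17.45 0.0038205914326234344
```

View pics/w6.png

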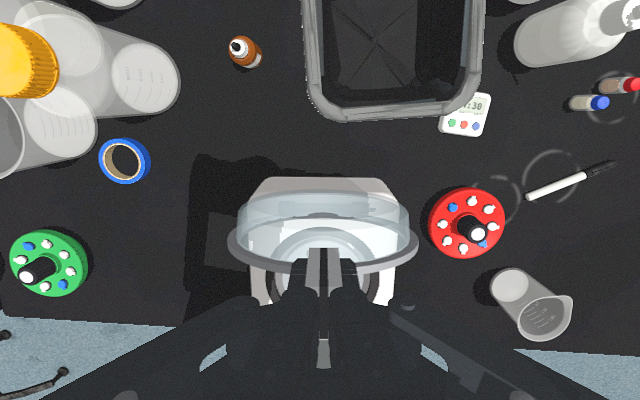

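View pics/s6.png

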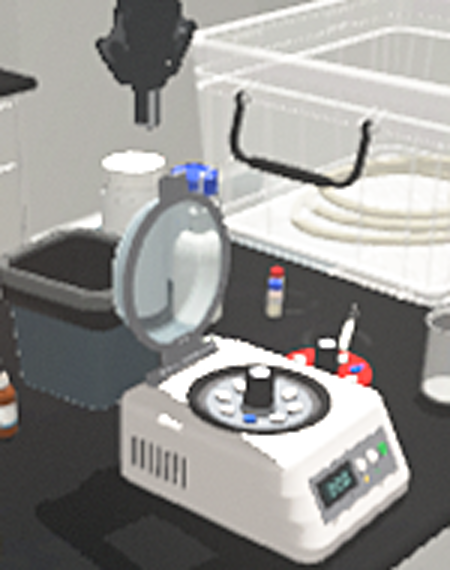

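```bash
python3 - <<'E'
from h import *
c=cam('wrist')
o=ctrl.get_obs()
psi=np.radians(4); e=np.array([np.cos(psi),np.sin(psi),0]); n=np.array([-e[1],e[0],0]); H=np.array([.481,.03,.113])+.101*e
im=c['color'].copy()
def pt(th,r,h,w): return H+r*(-np.cos(th)*e+[0,0,np.sin(th)])+h*(np.sin(th)*e+[0,0,np.cos(th)])+w*n
for th,col in ((1.6,(0,0,255)),(1.65,(0,255,0)),(1.7,(255,0,0))):
    for P in [pt(th,.205,h,w) for h in(-.004,.004) for w in(-.02,.02)]+[pt(th,.0925+.0925*np.cos(a),0,.0925*np.sin(a)) for a in np.linspace(0,6.28,60)]:
        u=proj(c,P)[0]; cv2.circle(im,(int(u[0]),int(u[1])),1,col,-1)
save('w6b',cv2.resize(im[170:330,210:440],None,fx=3,fy=3))
E
```

```text
(no output)
```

View pics/w6b.png

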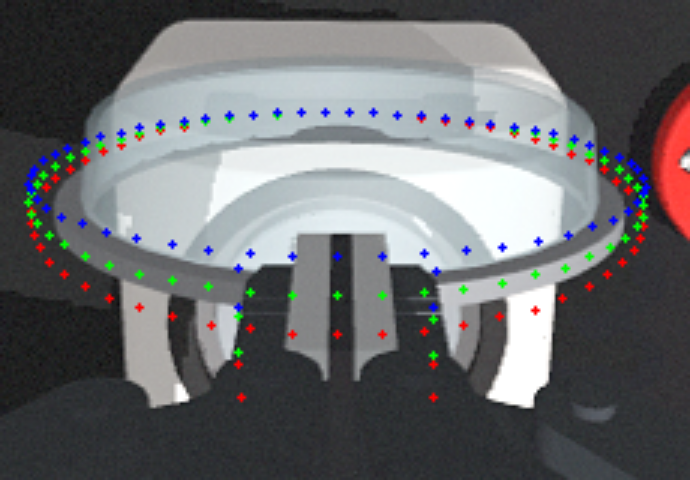

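>>> {"api": "move_arm", "payload": {
  "rows": "0 0 2 0 0 0 0;0 0 2 0 0 0 0;0 0 1.2 0 0 0 0;0 0 0 0 0 0 0;0 0 0 0 0 0 0"
}}

```text
time_s: 18.0
eef_pos: [0.631, 0.0404, 0.3813]
eef_rot: [-0.0, 0.732, -0.681, 0.0]
wrist_force: [0.9, 0.1, -0.4]
opening: -0.002
```

>>> {"api": "move_arm", "payload": {
  "rows": "0 0.7 0 0 0 0 0;0 0.7 0 0 0 0 0;0 0.7 0 0 0 0 0;0 0.7 0 0 0 0 0;0 0 0 0 0 0 0"
}}

```text
time_s: 18.5
eef_pos: [0.6024, 0.0384, 0.3808]
eef_rot: [-0.0, 0.732, -0.681, 0.0]
wrist_force: [-0.4, -0.3, 0.1]
opening: -0.001
```

```bash
python3 - <<'E'
from h import *
s=cam('scene'); save('s7',cv2.resize(s['color'][70:200,310:440],None,fx=4,fy=4,interpolation=cv2.INTER_CUBIC))
c=cam('wrist'); save('w7',c['color'][150:400,150:500])
E
```

```text
(no output)
```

View pics/s7.png

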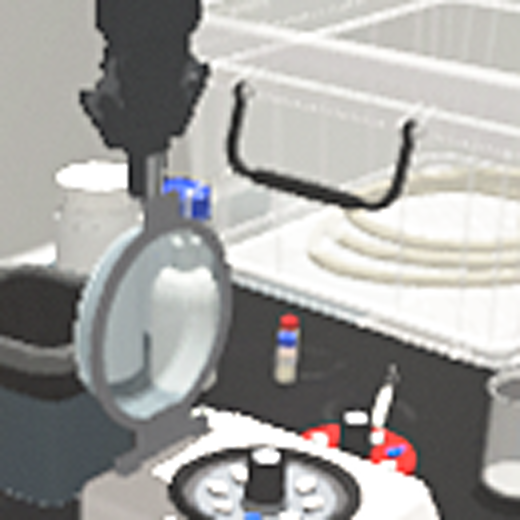

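View pics/w7.png

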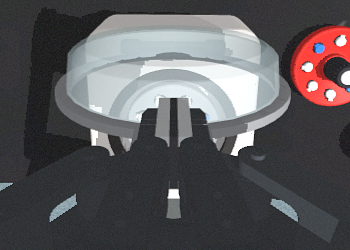

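```bash
python3 - <<'E'
import numpy as np
def tip(th):
    r=np.interp(th,[0,.5,1.0,1.57],[.207,.203,.201,.195])
    return np.array([-r*np.cos(th)+.004*np.sin(th)+.011, r*np.sin(th)+.004*np.cos(th)])
cur=np.array([.0206,.308-.113])
ths=np.r_[np.linspace(1.57,.05,33)]
e=[]
for t in ths:
    p=tip(t); d=(p-cur)*100; cur=cur+np.round(d,2)/100; e.append("0 %.2f %.2f 0 0 0 0"%(-d[0],-d[1])); print(round(t,2),e[-1],np.round(p+[.0,.113+.073],3))
E
```

```text
1.57 0 0.58 -0.00 0 0 0 0 [0.015 0.381]
1.52 0 0.92 -0.05 0 0 0 0 [0.006 0.381]
1.48 0 0.94 0.00 0 0 0 0 [-0.004  0.381]
1.43 0 0.93 0.04 0 0 0 0 [-0.013  0.381]
1.38 0 0.93 0.09 0 0 0 0 [-0.022  0.38 ]
1.33 0 0.93 0.13 0 0 0 0 [-0.032  0.379]
1.28 0 0.93 0.18 0 0 0 0 [-0.041  0.377]
1.24 0 0.92 0.22 0 0 0 0 [-0.05   0.375]
1.19 0 0.90 0.27 0 0 0 0 [-0.059  0.372]
1.14 0 0.90 0.31 0 0 0 0 [-0.068  0.369]
1.1 0 0.89 0.35 0 0 0 0 [-0.077  0.366]
1.05 0 0.86 0.39 0 0 0 0 [-0.086  0.362]
1.0 0 0.85 0.44 0 0 0 0 [-0.094  0.357]
0.95 0 0.82 0.50 0 0 0 0 [-0.102  0.352]
0.9 0 0.78 0.55 0 0 0 0 [-0.11   0.347]
0.86 0 0.77 0.58 0 0 0 0 [-0.118  0.341]
0.81 0 0.73 0.61 0 0 0 0 [-0.125  0.335]
0.76 0 0.71 0.65 0 0 0 0 [-0.132  0.328]
0.72 0 0.67 0.69 0 0 0 0 [-0.139  0.322]
0.67 0 0.64 0.71 0 0 0 0 [-0.145  0.314]
0.62 0 0.61 0.75 0 0 0 0 [-0.152  0.307]
0.57 0 0.57 0.77 0 0 0 0 [-0.157  0.299]
0.53 0 0.54 0.80 0 0 0 0 [-0.163  0.291]
0.48 0 0.50 0.83 0 0 0 0 [-0.168  0.283]
0.43 0 0.48 0.84 0 0 0 0 [-0.172  0.274]
0.38 0 0.43 0.87 0 0 0 0 [-0.177  0.266]
0.34 0 0.39 0.88 0 0 0 0 [-0.181  0.257]
0.29 0 0.36 0.91 0 0 0 0 [-0.184  0.248]
0.24 0 0.31 0.93 0 0 0 0 [-0.187  0.239]
0.19 0 0.26 0.94 0 0 0 0 [-0.19   0.229]
0.15 0 0.22 0.95 0 0 0 0 [-0.192  0.22 ]
0.1 0 0.18 0.96 0 0 0 0 [-0.194  0.21 ]
0.05 0 0.12 0.98 0 0 0 0 [-0.195  0.2  ]
```

>>> {"api": "move_arm", "payload": {
  "rows": "0 0.58 0 0 0 0 0;0 0.92 -0.05 0 0 0 0;0 0.94 0 0 0 0 0;0 0.93 0.04 0 0 0 0;0 0.93 0.09 0 0 0 0;0 0.93 0.13 0 0 0 0;0 0.93 0.18 0 0 0 0;0 0.92 0.22 0 0 0 0;0 0.9 0.27 0 0 0 0;0 0.9 0.31 0 0 0 0;0 0.89 0.35 0 0 0 0;0 0.86 0.39 0 0 0 0;0 0.85 0.44 0 0 0 0;0 0 0 0 0 0 0;0 0 0 0 0 0 0"
}}

```text
time_s: 20.1
eef_pos: [0.4884, 0.0301, 0.3564]
eef_rot: [0.0, 0.732, -0.681, -0.0]
wrist_force: [0.6, 0.6, 0.6]
opening: 0.002
```

```bash
python3 - <<'E'
from h import *
s=cam('scene'); save('s8',cv2.resize(s['color'][70:240,300:440],None,fx=3.5,fy=3.5,interpolation=cv2.INTER_CUBIC))
c=cam('wrist'); save('w8',c['color'][150:400,150:500])
E
```

```text
(no output)
```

View pics/s8.png

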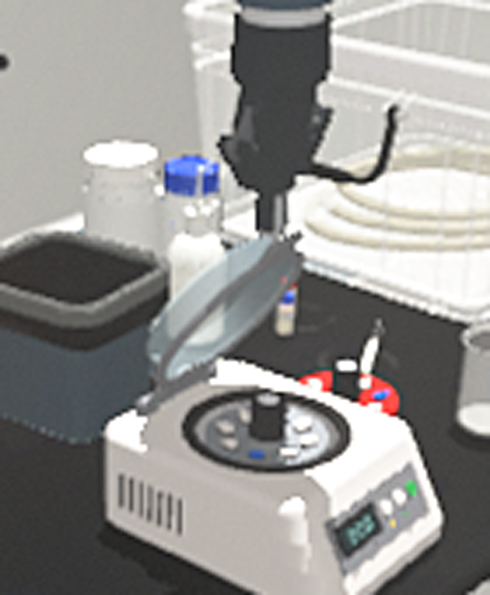

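View pics/w8.png

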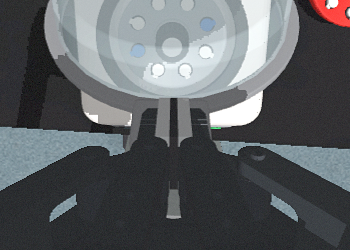

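Scene picture shows the lid swung forward about halfway (tab at crop (270,240) under the fingertips). Continuing along the arc.

>>> {"api": "move_arm", "payload": {
  "rows": "0 0.82 0.5 0 0 0 0;0 0.78 0.55 0 0 0 0;0 0.77 0.58 0 0 0 0;0 0.73 0.61 0 0 0 0;0 0.71 0.65 0 0 0 0;0 0.67 0.69 0 0 0 0;0 0.64 0.71 0 0 0 0;0 0.61 0.75 0 0 0 0;0 0.57 0.77 0 0 0 0;0 0.54 0.8 0 0 0 0;0 0.5 0.83 0 0 0 0;0 0 0 0 0 0 0"
}}

```text
time_s: 21.4
eef_pos: [0.4142, 0.0249, 0.2806]
eef_rot: [0.001, 0.732, -0.681, -0.001]
wrist_force: [-0.3, -0.6, 0.0]
opening: -0.001
```

>>> {"api": "move_arm", "payload": {
  "rows": "0 0.48 0.84 0 0 0 0;0 0.43 0.87 0 0 0 0;0 0.39 0.88 0 0 0 0;0 0.36 0.91 0 0 0 0;0 0.31 0.93 0 0 0 0;0 0.26 0.94 0 0 0 0;0 0.22 0.95 0 0 0 0;0 0.18 0.96 0 0 0 0;0 0 0 0 0 0 0"
}}

```text
time_s: 22.3
eef_pos: [0.3881, 0.0231, 0.2077]
eef_rot: [0.001, 0.732, -0.681, -0.001]
wrist_force: [-0.7, 0.2, 1.0]
opening: 0.003
```

```bash
python3 - <<'E'
from h import *
s=cam('scene'); save('s9',cv2.resize(s['color'][100:250,310:440],None,fx=4,fy=4,interpolation=cv2.INTER_CUBIC))
c=cam('wrist'); save('w9',c['color'][100:400,130:520])
E
```

```text
(no output)
```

View pics/s9.png

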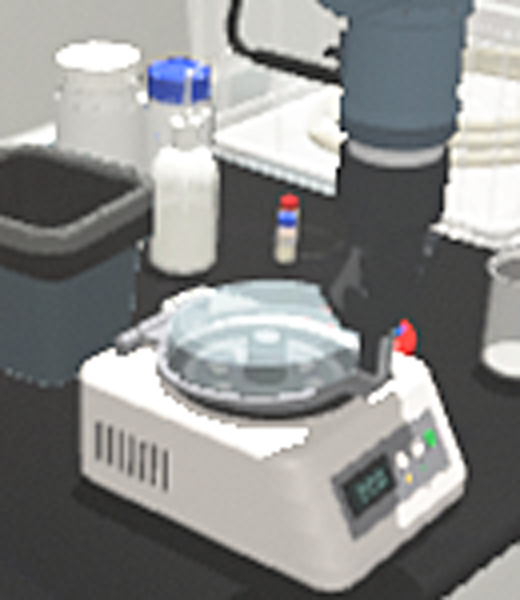

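View pics/w9.png

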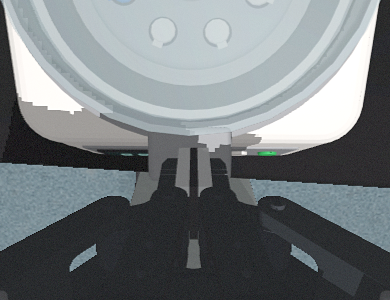

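>>> {"api": "move_arm", "payload": {
  "rows": "0 0.1 0.6 0 0 0 0;0 0.05 0.6 0 0 0 0;0 0 0.4 0 0 0 0;0 0 0 0 0 0 0"
}}

```text
time_s: 22.8
eef_pos: [0.3873, 0.0228, 0.1926]
eef_rot: [0.0, 0.732, -0.681, -0.001]
wrist_force: [-0.3, 1.2, -0.4]
opening: 0.002
```

>>> {"api": "move_arm", "payload": {
  "rows": "0 0 0.15 0 0 0 0;0 0 0.15 0 0 0 0;0 0 0 0 0 0 0"
}}

```text
time_s: 23.1
eef_pos: [0.3877, 0.0228, 0.1902]
eef_rot: [0.0, 0.732, -0.681, -0.0]
wrist_force: [0.2, -0.4, 0.5]
opening: -0.001
```

>>> {"api": "move_arm", "payload": {
  "rows": "0 0 0.15 0 0 0 0;0 0 0.1 0 0 0 0;0 0 0 0 0 0 0"
}}

```text
time_s: 23.4
eef_pos: [0.3879, 0.0227, 0.1885]
eef_rot: [0.0, 0.732, -0.681, 0.0]
wrist_force: [-4.4, 0.6, 8.4]
opening: 0.002
```

>>> {"api": "move_arm", "payload": {
  "rows": "0 0 0.1 0 0 0 0;0 0 0.1 0 0 0 0;0 0 0 0 0 0 0"
}}

```text
time_s: 23.7
eef_pos: [0.3881, 0.0227, 0.1881]
eef_rot: [0.0, 0.733, -0.681, -0.0]
wrist_force: [-12.4, 1.2, 26.9]
opening: -0.002
```

>>> {"api": "move_arm", "payload": {
  "rows": "0 0 -0.5 0 0 0 0;0 0 -2 0 0 0 0;0 0 -4 0 0 0 0;0 0 -4 0 0 0 0;-3 0 -4 0 0 0 0;-4 0 -2 0 0 0 0;-4 0 0 0 0 0 0;-4 0 0 0 0 0 0;-4 0 0 0 0 0 0;0 0 0 0 0 0 0;0 0 0 0 0 0 0"
}}

```text
time_s: 24.8
eef_pos: [0.3736, 0.2129, 0.3505]
eef_rot: [0.0, 0.733, -0.68, -0.0]
wrist_force: [-0.1, -0.3, 0.4]
opening: -0.001
```

```bash
python3 - <<'E'
from h import *
s=cam('scene'); save('s10',cv2.resize(s['color'][110:250,310:450],None,fx=4,fy=4,interpolation=cv2.INTER_CUBIC))
c=cam('top'); save('t10',cv2.resize(c['color'][150:310,260:440],None,fx=3.5,fy=3.5,interpolation=cv2.INTER_CUBIC))
psi=np.radians(4); e=np.array([np.cos(psi),np.sin(psi),0]); n=np.array([-e[1],e[0],0]); H=np.array([.481,.03,.113])+.101*e
im=cv2.resize(s['color'][110:250,310:450],None,fx=4,fy=4,interpolation=cv2.INTER_CUBIC)
for th,col in((0,(0,0,255)),(.06,(0,200,0)),(.12,(255,0,0))):
  for w in (-.02,.02):
    u=(proj(s,H+.205*(-np.cos(th)*e+[0,0,np.sin(th)])+w*n)[0]-[310,110])*4+1.5; cv2.circle(im,(int(u[0]),int(u[1])),2,col,-1)
save('s10b',im)
o=ctrl.get_obs(); print(o['eef_pos'],o['time_s'],o['wrist_force'])
E
```

```text
[0.37401106 0.21161752 0.35057857] 24.9 [0.8853208  0.3147305  0.39875254]
```

View pics/s10b.png

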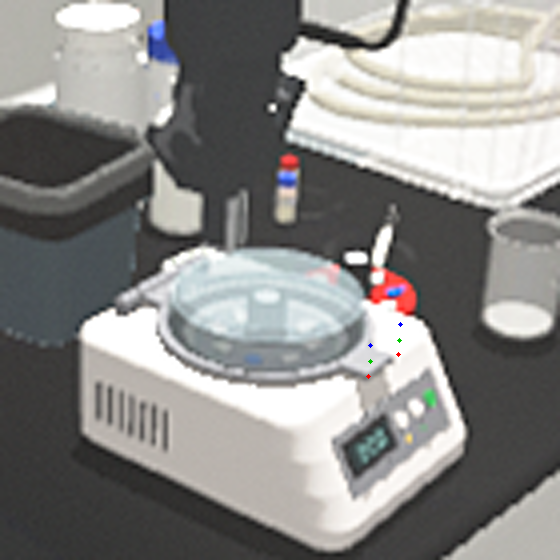

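View pics/t10.png

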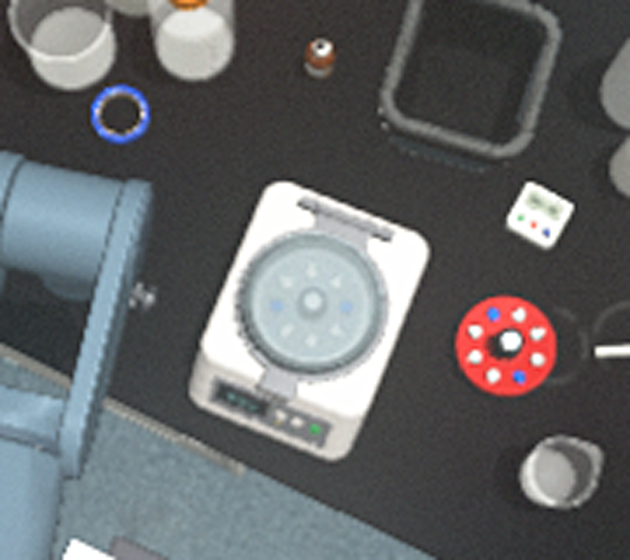

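```bash
python3 -c "
from bench import ctrl
print(ctrl.hand_in())"
```

```text
the job is handed in; nothing more can be done
None
```

The grey rotor is on the spindle with the lid shut, and I handed the job in at about 25 s of the 72 s allowed. The hand-in gives no verdict.

- **Rotor:** I gripped it by the knob, lowered it onto the shaft and turned it about 32° until the key dropped into the slots. It went down about 7 mm to home. After I let go, the wrist picture put the knob top at the home height rather than 7 mm higher, and the rotor looked level.
- **Pressing force:** Early in the turning I briefly pressed with about 16 N, above the 8 N for a light press. It was well under the 60 N limit, and I backed off to about 5 N before the key dropped in. The key may have been dragged slightly in that moment.
- **Lid:** I pulled it over from behind the tab and pushed it down to a hard stop. The fingertips were at about 115 mm with about 27 N of downward push. In the last scene picture the tab lines up with the projection for 0 rad, to within a few pixels.
- **Surroundings:** In the last pictures the beaker, timer and dropper stand where they were, judged by eye and not measured. The arm is clear of everything.
- **Disagreement:** Two wrist-camera estimates of the rotor's centre differed by about 2 mm. I used their average, then shifted the rotor about 2.2 mm by feel as the shaft pushed sideways. About 5 N of sideways force remained just before release.

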